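# Purge the hot-air line from the control box

### The arm

A 6-joint arm with a two-finger parallel gripper is mounted at the origin on a cart in front of the work surface, level with it; the furniture and walls round the work are solid. World frame = base frame: x ahead of the robot, y to its left, z up, the work surface at z = 0. Lengths are in mm, angles in rad, forces in N, time in s.
With the tool pointing down it reaches from about 350 to 775 mm from the base axis. Payload 7.3 kg.
Tool frame: the origin (TCP) lies midway between the tips of the shut fingers; the grasp point (between the pads) lies 19 mm behind it; z points along the fingers, y is the line along which they close (so a half turn about z gives the same grasp; the last joint's range is limited). The gripper opens to 92 mm and grips with 3 to 60 N. Pads are 19 mm wide; open, the fingers measure 130 mm over their backs; the gripper's body (75 mm by 190 mm) begins 47 mm behind the grasp point.
Start: joints at [0.96, 0.342, 1.524, -0, 1.275, -0.146], TCP at [235.317, 469.33, 226.741] pointing down, gripper open.
Joint ranges: [-2.53, 2.53], [-0.77, 2.02], [0.04, 2.7], [-1, 4.14], [0.28, 2.66], [-3.11, 3.11]. Speed limits (rad/s): [2.57, 2.57, 3.14, 3.14, 3.14, 3.14].

### API

Orientations are given as [roll, pitch, yaw] about the fixed x, y, z axes, in that order (R = Rz(yaw) Ry(pitch) Rx(roll)).
In Python, from plant import * gives the robot as it stands.
- The arm moves only by the tool step_arm, never from a script. Its argument "deltas" is one flat list of numbers, 5 for each row, row after row: the shift along the world's x, y, z in mm, then the turn about the world's z in degrees, then the finger opening in mm, from 0 to 91.8. In form: [tx, ty, tz, turn, gripper, tx, ty, tz, turn, gripper, ...]. A call has exactly 10 rows; each row shifts and turns the commanded pose from where the row before left it; what a row does not reach is not made up. A row lasts 1/8 s, in which the tool goes at most 62.5 mm and 10.7 degrees, less where a joint would pass 70% of its speed; a pose out of reach is approached as far as the arm can. A call is refused whole if a number of a shift passes 62.5 or a number of a turn 10.7, either way. A call with a gripper value outside its range is refused whole. The fingers move at their own pace and stop on an object; the grip force is fixed at half the most. Time passes only in rows, so rows that do not move let the fingers close, or fill a call up. It gives the time, the measured TCP pose, the force, the opening and the grip force at its end, in the units of the state.
- get_obs(): the state, without advancing time (a new reading comes with each control period).
- capture(name): name is "scene" or "top"; returns the picture (420x560x3 uint8, red, green, blue); there is no depth.
- camera_params(name): a dict with "mtx" (3x3 intrinsics, pixels), "rvec" (rotation vector, rad) and "tvec" (3), from world to camera coordinates, as OpenCV has them. Camera axes: x right, y down, z forward; pixel columns grow to the right and rows downward; lengths in mm; the calibration is good to about 2 mm. A picture is of the moment at which its call begins. camera_params takes no time and is no camera call.
- close_job(): hands the job in; it is judged then, once.
The state is a dict: "time": time; "joint_positions": joint angles; "dq": joint speeds; "tau": joint torques, N m; "tool_pos": TCP position; "tcp_rot": TCP orientation; "contact_force": force on the tool from outside, world axes, zero at the start; "moment": the same for the moment, N m; "grip_width": finger opening in mm; "finger_force": force on a finger pad.
Only numpy, scipy, OpenCV 4.12 (cv2) and the standard library are available. Lean on these libraries where they do the work, as an engineer would, in place of code of your own. Each camera call takes 0.05 s, during which the arm holds its last target. There are 200 camera calls.

### The job

Using only the closed fingers, purge the hot-air line from the control box on the desk: press the white-barred end of the red rocker fully down, then the white-barred end of the black rocker fully down, then press the green button right down and keep it down - the program finishes while the fingers are still holding the green button down. Do not press the blue or yellow buttons, pick nothing up, and leave the things lying around where they are.

Things in the scene. Friction and masses are not known exactly. Their poses are not given: they have to be found in the camera images.
- control_box: grey and white control box, fixed, 160 x 205 x 50 mm (x, y, z), flat top; origin at the centre of its underside, x away from the robot at yaw 0. Far half: two rockers side by side (pivots at x +35, y +-45 mm), which side is which varies. Near half: three round buttons in a row (x -45 mm, 62 mm apart), order varies
- red_rocker (a joint): red rocker, paddle 56 x 26 mm. The mains switch. 0 = off: near half level, far half (with the white bar) stands up 0.36 rad, tip 16 mm above the box top. 0.36 = on: far half level, 6.5 mm above the box top. Moved by pressing straight down on the white-barred half (about 2 N at its tip); stays where it is left. Starts within 0.03 of off
- red_rocker_mark (a point): centre of the white bar on the paddle of the red rocker, on its top face, 19 mm from the pivot towards the far edge of the box; moves down with the paddle, from about 13 to 6.5 mm above the box top
- black_rocker (a joint): black rocker, paddle 56 x 26 mm. The air pump switch. 0 = off: near half level, far half (with the white bar) stands up 0.36 rad, tip 16 mm above the box top. 0.36 = on: far half level, 6.5 mm above the box top. Moved by pressing straight down on the white-barred half (about 2 N at its tip); stays where it is left. Starts within 0.03 of off
- black_rocker_mark (a point): centre of the white bar on the paddle of the black rocker, on its top face, 19 mm from the pivot towards the far edge of the box; moves down with the paddle, from about 13 to 6.5 mm above the box top
- green_button (a joint): travel of the green push button, m: 0 = out, 0.007 = fully down; springs back out when let go (1.2 N starts it, 4 N holds it fully down). The hold-to-purge button.
- green_button_top (a point): centre of the green button's flat top (cap 28 mm across, in a black collar 44 mm across and 12 mm high). Out, it stands 23 mm above the box top; fully down, 16 mm
- blue_button (a joint): travel of the blue push button, m: 0 = out, 0.007 = fully down; springs back out when let go (1.2 N starts it, 4 N holds it fully down). Not to be pressed.
- blue_button_top (a point): centre of the blue button's flat top (cap 28 mm across, in a black collar 44 mm across and 12 mm high). Out, it stands 23 mm above the box top; fully down, 16 mm
- yellow_button (a joint): travel of the yellow push button, m: 0 = out, 0.007 = fully down; springs back out when let go (1.2 N starts it, 4 N holds it fully down). Not to be pressed.
- yellow_button_top (a point): centre of the yellow button's flat top (cap 28 mm across, in a black collar 44 mm across and 12 mm high). Out, it stands 23 mm above the box top; fully down, 16 mm
- parts_box: closed grey-lidded parts box, 75 x 122 x 30 mm, loose bystander, to be left where it is; origin at the centre of its underside
- screwdriver: blue-handled screwdriver lying flat, 165 mm long, 22 mm thick, loose bystander, to be left where it is; origin at the centre of its underside
- sand_block: tan sanding block, 28 x 66 x 18 mm, loose bystander, to be left where it is; origin at the centre of its underside
- marker: white marker pen with a black cap, lying, 125 mm long, 14 mm thick, loose bystander, to be left where it is; origin at the centre of its underside
- glue_cap: small white cap, 21 mm across, 14 mm high, loose bystander, to be left where it is; origin at the centre of its underside
- paint_red: small crimson paint bottle with a white cap, 31 mm across, 66 mm high, loose bystander, to be left where it is; origin at the centre of its underside
- paint_green: small green paint bottle with a pale cap, 31 mm across, 66 mm high, loose bystander, to be left where it is; origin at the centre of its underside

How it is judged:
By the outcome, as a careful person would: the job done as asked, in the order asked, and still so for the second after the job is handed in, while the arm keeps its last pose, push and grip.
It also fails if it takes over 48 s, if anything falls off the work surface, if the arm or the gripper's body presses on something with over 40 N, if the wrist force passes 120 N, or if a joint passes its speed limit or range.

## Working session

There is one attempt and no reset: what is moved stays moved. The work goes in short steps, Python scripts to look and compute and a tool call to move; the robot and the scene stay as the last step left them, time stands still between calls to the robot, and variables do not carry over. Pictures are saved under pics/ and viewed, at most 10 in all, crops included, and the job is handed in when it is done.

Besides the shell and the picture viewer there is one more tool, called after "Request:" as name(argument=value, ...) on one line, values as JSON. step_arm: Moves the arm, as the interface text tells. Its arguments: {"type":"object","properties":{"deltas":{"type":"array","items":{"type":"number"}}},"required":["deltas"]}

```bash
mkdir -p pics; python3 - <<'E'
from plant import *
import cv2
for n in("scene","top"):
    cv2.imwrite(f"pics/{n}0.png",cv2.cvtColor(capture(n),cv2.COLOR_RGB2BGR))
    print(n,camera_params(n))
o=get_obs();print(o["time"],o["tool_pos"],o["tcp_rot"],o["grip_width"])
E
```

```text
scene {'mtx': array([[523.8762745 ,   0.        , 290.68870738],
       [  0.        , 523.8762745 , 207.93051596],
       [  0.        ,   0.        ,   1.        ]]), 'rvec': array([ 1.91072907, -0.71187686,  0.47400553]), 'tvec': array([-390.35976897,  215.29665851,  828.87836448])}
top {'mtx': array([[401.81984163,   0.        , 279.58144571],
       [  0.        , 401.81984163, 216.98478424],
       [  0.        ,   0.        ,   1.        ]]), 'rvec': array([ 2.13008585, -2.18938276,  0.10311051]), 'tvec': array([ 51.89781227, 539.82032457, 880.44089009])}
0.1 [235.11658265 469.00317812 226.12080716] [-3.14022741e+00 -1.70525102e-04  2.67679347e+00] 92.14107145301746
```

View pics/scene0.png

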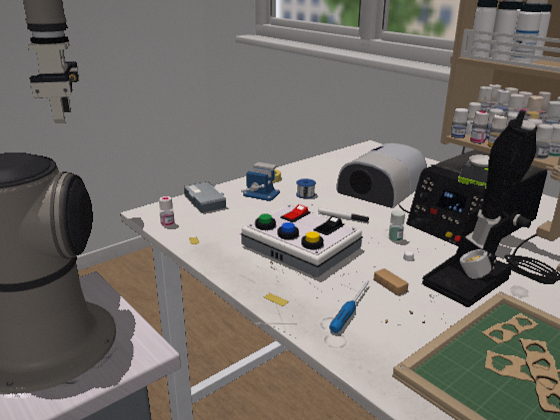

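View pics/top0.png

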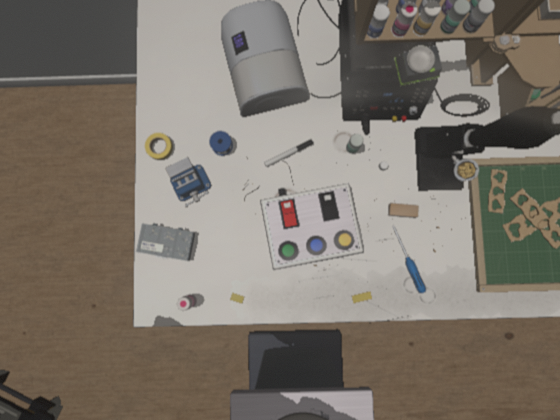

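The scene view shows the box around (300,238), with green at (265,221), blue at (288,230) and yellow at (313,240). The red rocker is at (296,212) and the black one at (330,224). In the top view, green is at (288,250), blue (316,245), yellow (345,240), red (289,213) and black (328,206). I'll enlarge both.

```bash
python3 - <<'E'
import cv2
for n,(x0,y0,w,h,s) in {"scene":(235,195,132,90,6),"top":(255,178,114,94,6)}.items():
    im=cv2.imread(f"pics/{n}0.png")[y0:y0+h,x0:x0+w]
    im=cv2.resize(im,None,fx=s,fy=s,interpolation=cv2.INTER_CUBIC)
    for k in range(0,w,10):
        cv2.line(im,(k*s,0),(k*s,6),(0,0,255),1);cv2.putText(im,str(x0+k),(k*s,16),0,.35,(0,0,255))
    for k in range(10,h,10):
        cv2.line(im,(0,k*s),(6,k*s),(0,0,255),1);cv2.putText(im,str(y0+k),(8,k*s+4),0,.35,(0,0,255))
    cv2.imwrite(f"pics/{n}0c.png",im)
E
```

```text
(no output)
```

View pics/scene0c.png

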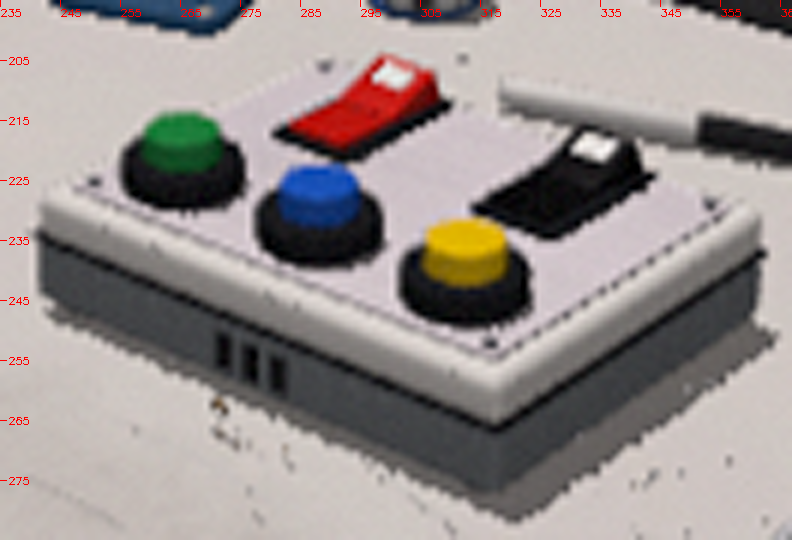

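View pics/top0c.png

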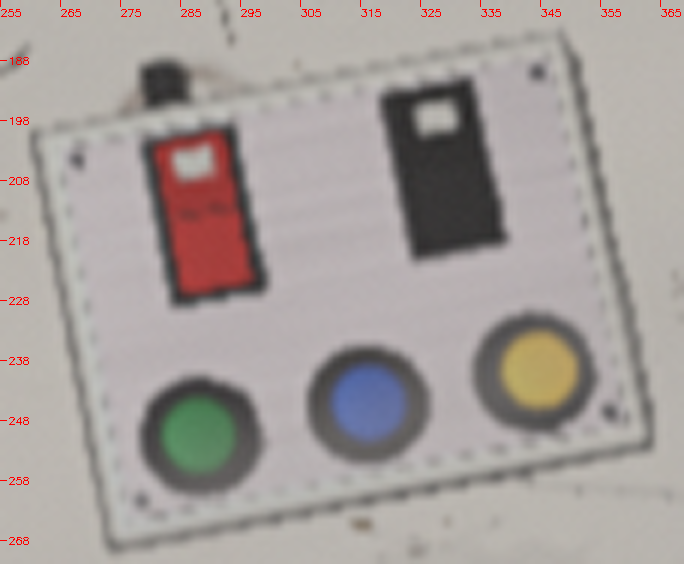

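The crops give these pixels:

| Feature | Scene | Top |
|---|---|---|
| Green button top | (264.9,216.1) | (287.9,249.9) |
| Blue button top | (287.8,224.9) | (316.1,244.6) |
| Yellow button top | (312.3,234.1) | (344.8,239.3) |
| Red white bar | (300.1,207.1) | (286.8,204.6) |
| Black white bar | (333.6,219.1) | (327.4,197.3) |

Both bars stand up, so both rockers are off.

```bash
python3 - <<'E'
from plant import *
import cv2, numpy as np
from scipy.optimize import least_squares
S=np.array([(264.9,216.1),(287.8,224.9),(312.3,234.1),(300.1,207.1),(333.6,219.1)])
T=np.array([(287.9,249.9),(316.1,244.6),(344.8,239.3),(286.8,204.6),(327.4,197.3)])
C=[camera_params(n) for n in("scene","top")]
P=[c["mtx"]@np.c_[cv2.Rodrigues(c["rvec"])[0],c["tvec"]] for c in C]
X=cv2.triangulatePoints(P[0],P[1],S.T,T.T);X=(X[:3]/X[3]).T;print(X.round(1))
# model fit: box x,y,yaw with text's geometry
M=np.array([(-45,62,73),(-45,0,73),(-45,-62,73),(35+17.8,45,63),(35+17.8,-45,63.)])
def W(p):
    c,s=np.cos(p[2]),np.sin(p[2]);return M@np.array([[c,-s,0],[s,c,0],[0,0,1]]).T+[p[0],p[1],p[3]]
def r(p):
    w=W(p);return np.concatenate([(cv2.projectPoints(w,c["rvec"],c["tvec"],c["mtx"],None)[0][:,0]-q).ravel() for c,q in zip(C,(S,T))])
f=least_squares(r,[600,0,0,0]);print(f.x,np.abs(f.fun).max());print(W(f.x).round(1))
print(np.array([W(f.x)[3]-W(f.x)[4]]))
E
```

```text
[[ 465.3   20.5   73.2]
 [ 475.3  -40.3   73.1]
 [ 484.9 -101.9   73.8]
 [ 564.3   19.9   64.8]
 [ 578.1  -69.4   64.8]]
[ 5.19360018e+02 -3.32087063e+01  1.62101875e-01  8.63019384e-01] 0.49698620389679604
[[ 464.9   20.7   73.9]
 [ 474.9  -40.5   73.9]
 [ 485.  -101.7   73.9]
 [ 564.2   19.7   63.9]
 [ 578.7  -69.1   63.9]]
[[-14.5253593   88.82012124   0.        ]]
```

Triangulation and the model fit agree to about 1 mm. The box is at (519.4, -33.2) with yaw 0.162. The press points are red (566, 20), black (581, -69) and green (465, 21). I'll close the fingers, move over red and turn about +36°.

Request:
step_arm(deltas=[33,-45,-8,3.6,0,33,-45,-8,3.6,0,33,-45,-8,3.6,0,33,-45,-8,3.6,0,33,-45,-8,3.6,0,33,-45,-8,3.6,0,33,-45,-8,3.6,0,33,-45,-8,3.6,0,33,-45,-8,3.6,0,33,-45,-8,3.6,0])

```text
time: 1.35
tool_pos: [566.0, 17.7, 146.1]
tcp_rot: [3.141, -0.001, -2.976]
contact_force: [1.1, 0.2, -0.1]
grip_width: 0.9
finger_force: 0.0
```

Request:
step_arm(deltas=[1,1,-14,0,0,0,0,-14,0,0,0,0,-14,0,0,0,0,-14,0,0,0,0,-14,0,0,0,0,-3,0,0,0,0,-3,0,0,0,0,-3,0,0,0,0,-3,0,0,0,0,0,0,0])

```text
time: 2.6
tool_pos: [566.7, 20.3, 64.9]
tcp_rot: [-3.142, 0.001, -2.978]
contact_force: [1.0, -0.3, 1.5]
grip_width: 0.2
finger_force: 0.2
```

Contact has begun, with z force up about 1.6 N. I'll press slowly to about 57.

Request:
step_arm(deltas=[0,0,-1,0,0,0,0,-1,0,0,0,0,-1,0,0,0,0,-1,0,0,0,0,-1,0,0,0,0,-1,0,0,0,0,-1,0,0,0,0,0,0,0,0,0,0,0,0,0,0,0,0,0])

```text
time: 3.85
tool_pos: [566.0, 20.3, 57.6]
tcp_rot: [3.141, -0.001, -2.978]
contact_force: [1.0, -0.1, 0.4]
grip_width: 0.6
finger_force: 0.4
```

Request:
step_arm(deltas=[0,0,-0.5,0,0,0,0,-0.5,0,0,0,0,-0.5,0,0,0,0,-0.5,0,0,0,0,0,0,0,0,0,0,0,0,0,0,0,0,0,0,0,0,0,0,0,0,0,0,0,0,0,0,0,0])

```text
time: 5.1
tool_pos: [566.1, 20.3, 56.6]
tcp_rot: [-3.142, -0.0, -2.978]
contact_force: [-2.4, 0.5, 9.3]
grip_width: 0.4
finger_force: 4.7
```

Force has risen to 9 N at z = 56.6, so red is on its stop. I'll lift and move over to black.

Request:
step_arm(deltas=[0,0,-0.5,0,0,0,0,0,0,0,0,0,15,0,0,0,0,20,0,0,3,-18,0,0,0,3,-18,0,0,0,3,-18,0,0,0,3,-18,0,0,0,3,-17,0,0,0,0,0,0,0,0])

```text
time: 6.35
tool_pos: [581.5, -70.2, 90.0]
tcp_rot: [3.142, -0.0, -2.98]
contact_force: [-0.6, 0.4, -0.4]
grip_width: 0.5
finger_force: 0.0
```

Request:
step_arm(deltas=[0,0,-10,0,0,0,0,-8,0,0,0,0,-4,0,0,0,0,-3,0,0,0,0,-2,0,0,0,0,-2,0,0,0,0,-2,0,0,0,0,-2,0,0,0,0,0,0,0,0,0,0,0,0])

```text
time: 7.6
tool_pos: [581.1, -68.8, 57.1]
tcp_rot: [3.142, -0.001, -2.978]
contact_force: [0.6, 0.5, 1.6]
grip_width: 0.3
finger_force: 0.5
```

Request:
step_arm(deltas=[0,0,-0.5,0,0,0,0,-0.5,0,0,0,0,-0.5,0,0,0,0,-0.5,0,0,0,0,0,0,0,0,0,0,0,0,0,0,0,0,0,0,0,0,0,0,0,0,0,0,0,0,0,0,0,0])

```text
time: 8.85
tool_pos: [581.2, -68.9, 56.6]
tcp_rot: [-3.141, 0.0, -2.978]
contact_force: [-2.9, 0.3, 11.1]
grip_width: 0.2
finger_force: 5.9
```

Black is also on its stop at 56.6 with 11 N. I'll lift, go to green, then check with a picture.

Request:
step_arm(deltas=[0,0,18,0,0,0,0,25,0,0,-19,15,10,0,0,-19,15,0,0,0,-19,15,0,0,0,-19,15,0,0,0,-20,15,0,0,0,-20,15,0,0,0,0,0,0,0,0,0,0,0,0,0])

```text
time: 10.1
tool_pos: [466.0, 21.0, 108.3]
tcp_rot: [-3.141, 0.001, -2.978]
contact_force: [0.4, -0.5, -0.1]
grip_width: 0.2
finger_force: 0.0
```

```bash
python3 - <<'E'
from plant import *
import cv2, numpy as np
a=cv2.resize(capture("scene")[185:285,225:365],None,fx=4,fy=4,interpolation=cv2.INTER_CUBIC)
cv2.imwrite("pics/chk.png",cv2.cvtColor(a,cv2.COLOR_RGB2BGR))
E
```

```text
(no output)
```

View pics/chk.png

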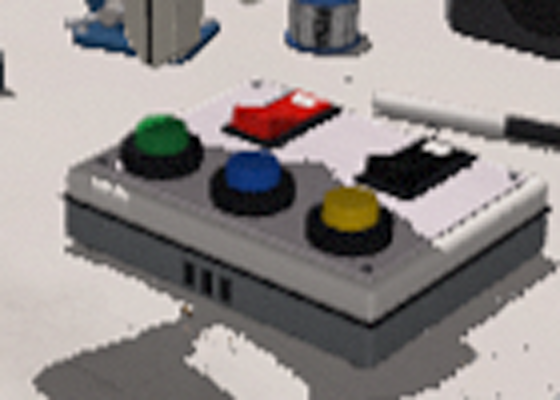

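Both rockers are flipped: white bars down at crop (303,98) and (437,147), near halves standing up. The fingers hang above green at (162,135). Next is the green button.

Request:
step_arm(deltas=[-1,0,-15,0,0,0,0,-12,0,0,0,0,-4,0,0,0,0,-2,0,0,0,0,-2,0,0,0,0,-2,0,0,0,0,-2,0,0,0,0,-2,0,0,0,0,0,0,0,0,0,0,0,0])

```text
time: 11.4
tool_pos: [464.6, 21.3, 67.4]
tcp_rot: [-3.141, 0.001, -2.978]
contact_force: [1.0, -1.2, 2.9]
grip_width: 0.3
finger_force: 1.7
```

Request:
step_arm(deltas=[0,0,-0.5,0,0,0,0,-0.5,0,0,0,0,-0.5,0,0,0,0,-0.5,0,0,0,0,-0.5,0,0,0,0,0,0,0,0,0,0,0,0,0,0,0,0,0,0,0,0,0,0,0,0,0,0,0])

```text
time: 12.65
tool_pos: [464.7, 21.3, 66.0]
tcp_rot: [-3.141, 0.001, -2.978]
contact_force: [-2.2, 0.2, 16.3]
grip_width: 0.2
finger_force: 8.3
```

Green is on its stop at 16 N, where 4 N is enough to hold it. One last look, then I'll hand in.

```bash
python3 - <<'E'
from plant import *
import cv2
a=cv2.resize(capture("scene")[185:285,225:365],None,fx=4,fy=4,interpolation=cv2.INTER_CUBIC)
cv2.imwrite("pics/fin.png",cv2.cvtColor(a,cv2.COLOR_RGB2BGR))
print(get_obs()["contact_force"])
E
```

```text
[-1.95877541 -0.94869805 17.24691832]
```

View pics/fin.png

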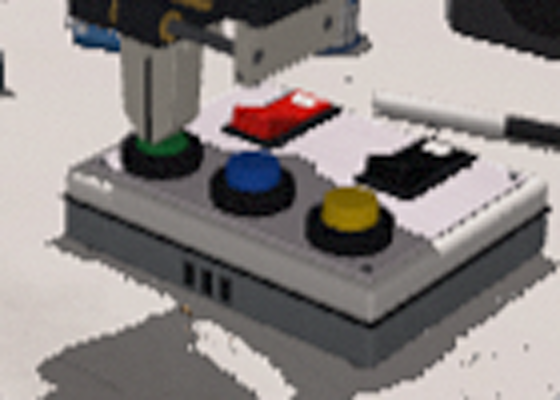

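The fingers hold green down at crop (160,140). Both rockers stay on, and blue and yellow are untouched.

```bash
python3 -c "
from plant import *
print(close_job())"
```

```text
the job is handed in; nothing more can be done
None
```

I pressed the red rocker fully on, then the black, and handed the job in with the closed fingers holding the green button fully down at about 17 N; blue, yellow and the loose items were not touched.

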